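# Feed a rebated MDF blank under the leaf spring of a sanding jig

## Task

Load the MDF blank into the sanding jig without picking it up: with the fingertips on the low ledge at its tail, press it down hard so the sprung blue platen sinks and, keeping it pressed, push it along the jig under the red bar and the steel leaf spring until it is fully home against the yellow end stop and the platen has sprung back up behind it. Then move clear; leave the glue bottle, the offcut and the cork sanding block where they are.

Things in the scene. Friction and masses are not known exactly. Their poses are not given: they have to be found in the camera images.
- jig: Sanding jig fixed to the table, plywood base 375 x 150 x 12 mm. Origin: at table height, on the channel's centre line where blue platen meets grey bed; +x is the feed direction, z up. Channel 74 mm wide between aluminium fences (14 mm thick, x -185 to 170 mm, tops at z 50 mm). Dark grey bed: x 4 to 155 mm, top at z 36 mm, edge bevelled. All jig sizes are in this frame.
- bar (a point): Middle of the underside of the red bar that bridges the channel, at jig x 67 mm, z 64 mm. The bar is 14 mm thick along the feed (x 60 to 74 mm), 102 mm wide, its top at z 82 mm.
- stop_face (a point): Middle of the foot of the yellow end stop's face, at jig x 155 mm, z 36 mm; the stop's top is at z 58 mm. The blank's front end must come up against this face.
- blank: MDF blank, 150 (x) x 70 mm, 0.19 kg, lying wholly on the raised platen at the start. Origin: centre of underside; +x is the feed direction. Front (x -33 to 75 mm) is 24 mm thick, so 6 mm too high for the bar until pressed down; down on the bed it clears by 4 mm. The tail (x -75 to -33 mm) is a ledge 14 mm thick. Home: origin at jig x 80, z 36 mm, the tail 7 mm past the platen.
- blank_ledge (a point): Centre of the ledge's top face (42 mm along x by 70 mm), 54 mm behind the blank's origin and 14 mm above its underside; moves with the blank. 21 mm ahead of it an upright step, 10 mm high and 70 mm wide, faces the tail: fingertips push against it.
- platen (a joint): Blue sprung platen, 180 x 72 mm, jig x -182 to -2 mm, stays level. Value: how far it is pressed down, in m: 0 raised (top at z 46 mm), 0.010 bottomed (top level with the bed, z 36 mm). About 7 N on the blank starts it down, about 12 N bottoms it; it springs up when free. Pressed 0.007 to 0.010 the blank clears the bar.
- leaf (a joint): Steel leaf spring, 36 mm wide and 55 mm long, hinged behind the red bar (jig x 76 mm, z 72 mm), sloping down in the feed direction. Value is how far it is lifted, in rad: 0 hanging free, about 0.3 with the blank under it, which it then presses down with about 7 N.
- leaf_tip (a point): Free tip of the leaf spring, at jig x 125 mm, z 46 mm when free.
- glue: Bystander: yellow glue bottle, 56 mm across, 150 mm tall, loose. Origin: centre of its underside.
- offcut: Bystander: stepped MDF offcut, about 130 x 50 x 45 mm, loose. Origin: on its underside, centre of its taller 100 mm long part.
- sanding_block: Bystander: cork sanding block, 100 x 55 x 29 mm, loose. Origin: centre of its underside.
Things that resemble listed ones, but are neither listed nor needed, are in the scene too. Leave any green look-alike of the blank alone.

How it is judged:
On the way, in this order (a step that is already met when the one before it is completed fails the run):
1. the fingers press the blank down on the platen before it goes under the bar (contact force between the fingers and blank above 5 N and value of joint platen above 0.004 m and x of blank in the frame of jig below -0.005 m), for 0.1 s.
2. the blank slides in under the leaf spring and lifts it, fingers still on it (contact force between the fingers and blank above 3 N and value of joint leaf above 0.15 rad and x of blank in the frame of jig above 0.03 m), for 0.05 s.
At the end, for the whole second after the job is handed in: The blank lies flat (within 0.05 rad and 3 mm of height) on the bed, at rest, within 4.5 mm of the end stop, the leaf spring lifted by it (over 0.2 rad), the platen up again (within 2 mm), and the bystanders within 25 mm of where they stood (x of blank in the frame of jig above 0.0755 m and z of blank in the frame of jig between 0.033 and 0.039 m and angle between blank's own z axis and vertical below 0.05 rad and linear speed of blank below 0.01 m/s and value of joint platen below 0.002 m and value of joint leaf above 0.2 rad and distance of each of glue, offcut, sanding_block from where it was at the start of the episode below 0.025 m); the robot touches nothing.
It fails at once if the blank is lifted (more than 10 mm above the raised platen) (z of blank in the frame of jig above 0.056 m).
It fails at once if the blank is tipped up (angle between blank's own z axis and vertical above 0.2 rad).
It fails at once if a bystander is disturbed (moved over 25 mm) (distance of any of glue, offcut, sanding_block from where it was at the start of the episode above 0.025 m).
It also fails if it takes over 40 s, if anything falls off the work surface, if the arm or the gripper's body presses on something with over 40 N, if the wrist force passes 120 N, or if a joint passes its speed limit or range.

## Robot

A 6-joint arm with a two-finger parallel gripper is mounted at the origin on the work surface. World frame = base frame: x ahead of the robot, y to its left, z up, the work surface at z = 0. Lengths are in m, angles in rad, forces in N, time in s.
With the tool pointing down it reaches from about 0.35 to 0.975 m from the base axis. Payload 4.9 kg.
Tool frame: the origin (TCP) lies midway between the tips of the shut fingers; the grasp point (between the pads) lies 19 mm behind it; z points along the fingers, y is the line along which they close (so a half turn about z gives the same grasp; the last joint's range is limited). The gripper opens to 85 mm and grips with 20 to 120 N. Pads are 22 mm wide; open, the fingers measure 114 mm over their backs; the gripper's body (76 mm by 85 mm) begins 54 mm behind the grasp point. The pads swing forward as they close: fully open they stand 13 mm farther back than shut.
Start: joints at [-1.286, 0.053, 1.613, -0, 1.476, -0.119], TCP at [0.246, -0.575, 0.231] pointing down, gripper open.
Joint ranges: [-3.01, 3.01], [-1.01, 2.22], [0.06, 2.58], [-1.02, 4.17], [0.09, 2.62], [-3.14, 3.14]. Speed limits (rad/s): [2.57, 2.57, 3.14, 3.14, 3.14, 3.14].

## Interface

Orientations are given as a rotation vector (axis times angle).
In Python, from station import ctrl, optics, job gives the robot as it stands.
- The arm moves only by the shell command python3 -m jog 'ROWS' [OPENING] [FORCE]. ROWS is JSON, a list of rows, each a list of 2 entries, a list of its own where there are three numbers: the shift along the tool's x, y, z in m, then the turn, a rotation vector about the tool's x, y, z in rad. A call has 1 to 5 rows; each row is the pose to reach, as a shift and turn from the pose commanded when the call began, along the tool's axes at that moment; what a row does not reach only later rows make up. A row lasts 1/10 s, in which the tool goes at most 50 mm and 8.59 degrees, less where a joint would pass 70% of its speed; a pose out of reach is approached as far as the arm can. A call with a gripper value outside its range is refused whole. OPENING is the opening, from 0 (shut) to 1 (fully open), set as the call begins (- or left out, the last holds). The fingers move at their own pace and stop on an object; FORCE is the grip in N (left out, the last holds). Time passes only in rows, so rows that repeat a pose let the fingers close. It gives the time, the measured TCP pose, the force, the opening and the grip force at its end, in the units of the state.
- ctrl.get_obs(): the state, without advancing time (a new reading comes with each control period).
- optics.get_image(name): name is "side" or "top"; returns a dict with "image" (384x512x3 uint8, blue, green, red), "fx", "fy", "cx", "cy" (pixels), "rvec" (rotation vector, rad) and "tvec" (3), from world to camera coordinates, as OpenCV has them. Camera axes: x right, y down, z forward; pixel columns grow to the right and rows downward; lengths in m; the calibration is good to about 2 mm. A picture is of the moment at which its call begins. There is no depth.
- job.finish_job(): hands the job in; it is judged then, once.
The state is a dict: "t": time; "q": joint angles; "dq": joint speeds; "effort": joint torques, N m; "tool_pos": TCP position; "tool_rot": TCP orientation; "contact_force": force on the tool from outside, world axes, zero at the start; "wrist_torque": the same for the moment, N m; "opening": finger opening in m; "grip_force": force on a finger pad.
Only numpy, scipy, OpenCV 4.12 (cv2) and the standard library are available. Lean on these libraries where they do the work, as an engineer would, in place of code of your own. Each camera call takes 0.05 s, during which the arm holds its last target. There are 200 camera calls.

## Working session

There is one attempt and no reset: what is moved stays moved. The work goes in short steps, Python scripts to look and compute and a shell command to move; the robot and the scene stay as the last step left them, time stands still between calls to the robot, and variables do not carry over. Pictures are saved under pics/ and viewed, at most 10 in all, crops included, and the job is handed in when it is done.

```bash
ls; mkdir -p pics; python3 - <<'E'
from station import ctrl, optics
import cv2, numpy as np
o=ctrl.get_obs(); print(o)
for n in("side","top"):
    d=optics.get_image(n); cv2.imwrite(f"pics/{n}0.png",d["image"]); np.savez(f"{n}.npz",**d)
    print(n,d["fx"],d["fy"],d["cx"],d["cy"],d["rvec"],d["tvec"])
E
```

```text
pics
{'t': 0.0, 'q': array([-1.28600170e+00,  5.33391253e-02,  1.61429373e+00, -5.16474018e-06,
        1.47597776e+00, -1.18991538e-01]), 'dq': array([ 0.00175981, -0.00146196,  0.00061256,  0.00064068,  0.00030322,
        0.00066462]), 'effort': array([-3.87090504e-04, -3.93686986e+01, -3.70177853e+01, -2.86489876e-04,
        7.02702440e-03, -1.02645845e-05]), 'tool_pos': array([ 0.24539366, -0.57413966,  0.23007416]), 'tool_rot': array([-3.07581296e+00, -6.29563316e-01,  2.70356267e-04]), 'contact_force': array([-0.55586404, -0.44586362,  0.89368277]), 'wrist_torque': array([-0.05046338, -0.01120778,  0.07313596]), 'grip_force': 0.0, 'opening': 0.08564884603767822}
side 500.15983193112237 500.15983193112237 255.69622013071827 191.2197343073836 [ 0.24390177 -2.80674313  1.23379289] [0.5324753  0.12962094 1.04426946]
top 496.42704742173976 496.42704742173976 248.9080522192875 185.33798612484676 [ 2.15506909 -2.16536269  0.13366371] [-0.03489908  0.53182988  1.07622257]
```

View pics/side0.png

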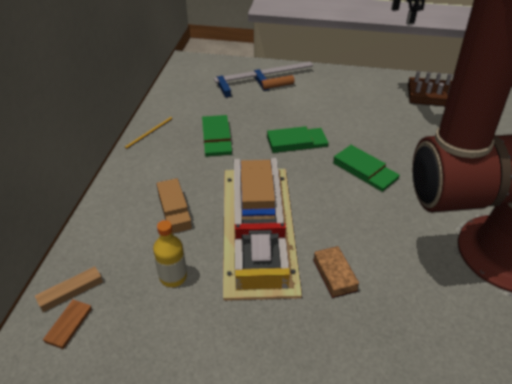

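View pics/top0.png

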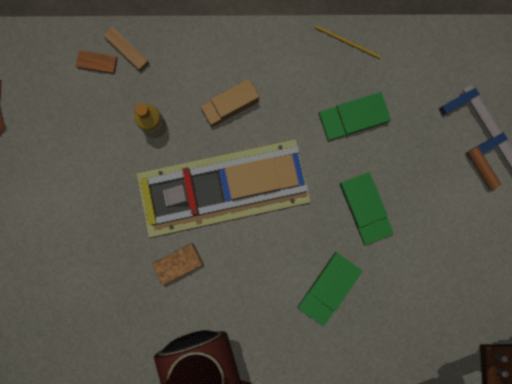

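The side view shows the jig at about (260,235), with the red bar at (260,230) and the yellow stop at (262,278). In the top view the stop is at (148,200), the bar at (190,192) and the blank at (262,177). The feed direction is towards image left. Next I'll measure the jig.

```bash
cat > h.py <<'E'
import numpy as np, cv2
def cam(d):
    R=cv2.Rodrigues(d["rvec"])[0]; return R,np.ravel(d["tvec"]),np.array([[d["fx"],0,d["cx"]],[0,d["fy"],d["cy"]],[0,0,1.]])
def ray(d,px,z):
    R,t,K=cam(d); px=np.atleast_2d(px).astype(float)
    v=(R.T@np.linalg.inv(K)@np.c_[px,np.ones(len(px))].T).T; c=-R.T@t
    return c+v*((z-c[2])/v[:,2])[:,None]
def proj(d,P):
    R,t,K=cam(d); return cv2.projectPoints(np.atleast_2d(P).astype(float),d["rvec"].astype(float),t,K,None)[0][:,0]
E
python3 - <<'E'
from h import *
d=dict(np.load("top.npz")); im=d["image"]; hsv=cv2.cvtColor(im,cv2.COLOR_BGR2HSV)
print("base",proj(d,[[0,0,0],[.5,0,0],[.5,-.3,0]]))
def mask(lo,hi,box):
    m=cv2.inRange(hsv,lo,hi); b=np.zeros_like(m); x0,y0,x1,y1=box; b[y0:y1,x0:x1]=255; return m&b
box=(125,130,320,245)
for n,lo,hi,z in [("red",(0,150,60),(6,255,255),.082),("red2",(174,150,60),(180,255,255),.082),("blue",(105,120,50),(130,255,255),.046),("yel",(24,180,80),(34,255,255),.058),("mdf",(8,110,90),(20,190,255),.07),("ply",(18,40,110),(32,150,255),.012)]:
    m=mask(lo,hi,box); p=cv2.findNonZero(m)
    if p is None: print(n,None);continue
    c=max(cv2.findContours(m,0,2)[0],key=cv2.contourArea) if n!="ply" else cv2.convexHull(p)
    r=cv2.minAreaRect(c); bx=cv2.boxPoints(r); w=ray(d,bx,z)
    print(n,len(p),np.round(r[0],1),"\n",np.round(w[:,:2],4).tolist(),"ctr",np.round(w.mean(0),4))
c=cv2.resize(im[130:245,125:320],None,fx=4,fy=4,interpolation=cv2.INTER_CUBIC); cv2.imwrite("pics/crop1.png",c)
E
```

```text
base [[232.81022067 430.65409956]
 [232.59327489 200.83917343]
 [363.53772753 200.2264404 ]]
red 283 [189.6 191.2] 
 [[0.5617, 0.1066], [0.5647, 0.0918], [0.4661, 0.0714], [0.4633, 0.086]] ctr [0.514 0.089 0.082]
red2 None
blue 299 [224.4 185. ] 
 [[0.5638, 0.0297], [0.5662, 0.0184], [0.4984, 0.0035], [0.496, 0.0146]] ctr [0.5311 0.0166 0.046 ]
yel 3 [150. 198.] 
 [[0.5018, 0.1777], [0.5018, 0.1777], [0.5018, 0.1777], [0.5018, 0.1777]] ctr [0.5018 0.1777 0.058 ]
mdf 2443 [261.5 176.1] 
 [[0.5653, 0.0118], [0.5949, -0.1277], [0.5288, -0.1406], [0.4996, -0.0021]] ctr [ 0.5472 -0.0646  0.07  ]
ply 3711 [222.2 187.4] 
 [[0.5628, 0.223], [0.6427, -0.1464], [0.4965, -0.1752], [0.4192, 0.1889]] ctr [0.5303 0.0226 0.012 ]
```

View pics/crop1.png

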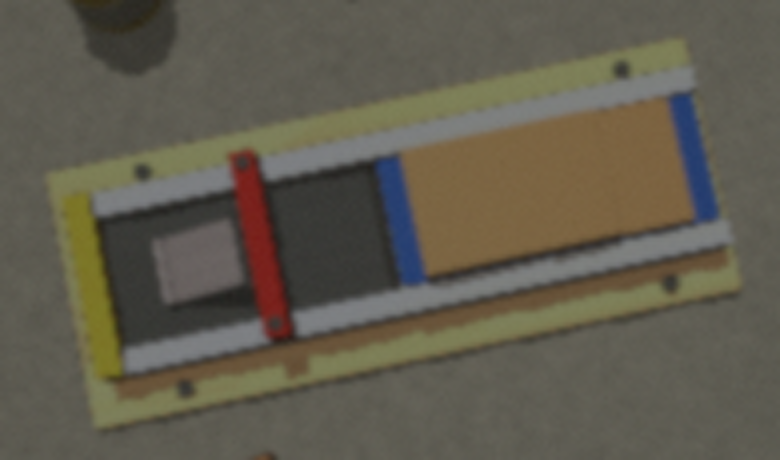

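The crop shows the blue platen edges at about (390,218) and (695,155) in crop pixels, with the blank on the platen. The ledge step is at about crop x 615, near the rear (right) end. So the feed heading is about 102°, and the ledge is at about jig x -0.148.

```bash
cat > go.py <<'E'
import sys, numpy as np
from scipy.spatial.transform import Rotation as R
from station import ctrl
O=np.array([.5285,.024]); a=np.radians(102.0); u=np.array([np.cos(a),np.sin(a)]); v=np.array([-u[1],u[0]])
def now():
    o=ctrl.get_obs(); p=o["tool_pos"]; r=R.from_rotvec(o["tool_rot"]); q=p[:2]-O
    print("t%.2f jig x %.4f y %.4f z %.4f F(feed,lat,z) %.1f %.1f %.1f"%(o["t"],q@u,q@v,p[2],o["contact_force"][:2]@u,o["contact_force"][:2]@v,o["contact_force"][2]), "tool\n",np.round(r.as_matrix(),3), "open",o["opening"])
    return p,r
p,r=now()
if len(sys.argv)>3:
    x,y,z=map(float,sys.argv[1:4]); P=np.r_[O+x*u+y*v,z]
    T=R.from_matrix(np.c_[np.r_[u,0],np.cross([0,0,-1],np.r_[u,0]),[0,0,-1]])
    print("shift",np.round(r.inv().apply(P-p),4),"turn",np.round((r.inv()*T).as_rotvec(),4))
E
python3 go.py -0.146 0 0.13
```

```text
t0.10 jig x -0.5262 y 0.4013 z 0.2302 F(feed,lat,z) -0.5 0.1 0.6 tool
 [[ 0.92   0.393 -0.001]
 [ 0.393 -0.92   0.002]
 [ 0.    -0.002 -1.   ]] open 0.08558431430106005
shift [ 0.4671 -0.2954  0.1008] turn [-0.0014 -0.0015 -1.3764]
```

```bash
python3 -m jog '[[[0.04,-0.025,0],[0,0,-0.14]],[[0.08,-0.05,0],[0,0,-0.28]],[[0.12,-0.075,0],[0,0,-0.42]],[[0.16,-0.1,0],[0,0,-0.56]],[[0.2,-0.125,0],[0,0,-0.7]]]' 0 40; python3 go.py -0.146 0 0.13
```

```text
t: 0.6
tool_pos: [0.3809, -0.3793, 0.2308]
tool_rot: [-2.67, -1.654, -0.0]
contact_force: [1.0, -0.1, 0.7]
opening: 0.0125
grip_force: 0.0
t0.60 jig x -0.3638 y 0.2282 z 0.2308 F(feed,lat,z) -0.3 -0.9 0.7 tool
 [[ 0.445  0.895 -0.   ]
 [ 0.895 -0.445  0.001]
 [ 0.    -0.001 -1.   ]] open 0.012533379049275718
shift [0.3125 0.0433 0.1009] turn [-4.000e-04 -6.000e-04 -6.711e-01]
```

```bash
python3 -m jog '[[[0.04,0.005,0],[0,0,-0.135]],[[0.08,0.01,0],[0,0,-0.27]],[[0.12,0.016,0],[0,0,-0.4]],[[0.16,0.022,0.01],[0,0,-0.54]],[[0.2,0.028,0.02],[0,0,-0.671]]]'; python3 go.py -0.146 0 0.11
```

```text
t: 1.1
tool_pos: [0.4961, -0.2137, 0.2111]
tool_rot: [1.977, 2.441, 0.0]
contact_force: [1.2, -0.4, -1.1]
opening: 0.0
grip_force: 0.0
t1.10 jig x -0.2258 y 0.0811 z 0.2111 F(feed,lat,z) -0.6 -1.1 -1.1 tool
 [[-0.208  0.978  0.   ]
 [ 0.978  0.208 -0.   ]
 [-0.     0.    -1.   ]] open 1.172232134933646e-05
shift [0.0798 0.081  0.1011] turn [0.0004 0.0005 0.0001]
```

```bash
python3 -m jog '[[[0.03,0.03,0.03],[0,0,0]],[[0.06,0.06,0.06],[0,0,0]],[[0.08,0.081,0.09],[0,0,0]],[[0.08,0.081,0.116],[0,0,0]],[[0.08,0.081,0.116],[0,0,0]]]'; python3 go.py -0.146 0 0.08; python3 - <<'E'
from station import optics
import cv2,numpy as np
from h import *
t=optics.get_image("top"); s=optics.get_image("side")
a=cv2.resize(t["image"][130:245,170:320],None,fx=4,fy=4,interpolation=2); b=cv2.resize(s["image"][130:300,205:315],None,fx=2.7,fy=2.7,interpolation=2)
h=460; b=cv2.resize(b,(int(b.shape[1]*h/b.shape[0]),h)); o=np.hstack([a,b]); print(o.shape,b.shape)
cv2.imwrite("pics/near.png",o[:,-800:])
E
```

```text
t: 1.6
tool_pos: [0.5552, -0.1182, 0.0899]
tool_rot: [-1.975, -2.43, 0.006]
contact_force: [0.1, -0.3, -0.8]
opening: 0.0001
grip_force: 0.0
t1.60 jig x -0.1446 y 0.0035 z 0.0899 F(feed,lat,z) -0.3 -0.0 -0.8 tool
 [[-0.204  0.979 -0.01 ]
 [ 0.979  0.204  0.003]
 [ 0.005 -0.009 -1.   ]] open 8.689541126439762e-05
shift [-0.0014  0.0036  0.0099] turn [-0.0088 -0.0053 -0.0036]
(460, 897, 3) (460, 297, 3)
```

View pics/near.png

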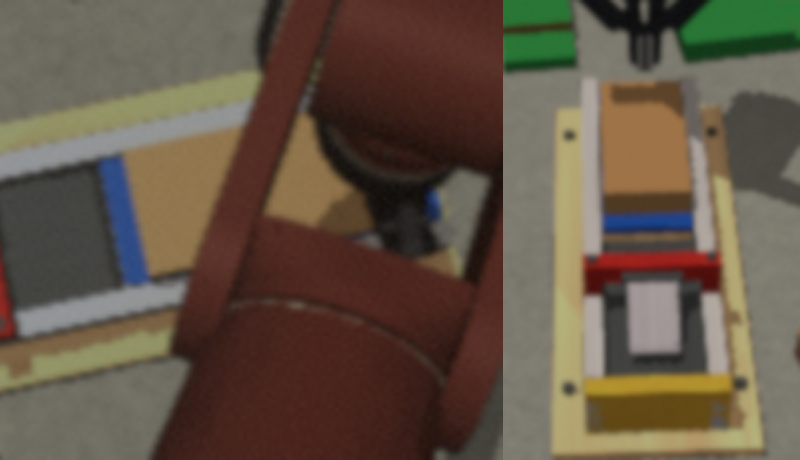

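The fingertips are at about (645,65) in the side crop, centred over the blank. The step edge is near row 82. I'll check that against the projection.

```bash
python3 - <<'E'
from h import *
from go import O,u,v
d=dict(np.load("side.npz"))
for n,x,z in [("tip",-.1446,.09),("step top",-.127,.07),("tail",-.169,.06),("front top",-.019,.07),("bar top back",.06,.082),("stop top",.155,.058)]:
    q=proj(d,np.r_[O+x*u,z])[0]; print(n,np.round([503+(q[0]-205)*2.706,(q[1]-130)*2.706],0))
E
```

```text
t1.70 jig x -0.1474 y 0.0011 z 0.0950 F(feed,lat,z) 0.1 -1.2 1.3 tool
 [[-0.203  0.979 -0.001]
 [ 0.979  0.203  0.   ]
 [ 0.001 -0.001 -1.   ]] open -6.749597091820753e-05
tip [643.  69.]
step top [644. 101.]
tail [642.  79.]
front top [649. 190.]
bar top back [654. 252.]
stop top [660. 375.]
```

The projected tip and step edge match the picture. Descending onto the ledge and pressing.

```bash
python3 -m jog '[[[0,0.001,0.015],[0,0,0]],[[0,0.001,0.027],[0,0,0]],[[0,0.001,0.032],[0,0,0]],[[0,0.001,0.036],[0,0,0]],[[0,0.001,0.038],[0,0,0]]]'; python3 go.py -0.146 0 0.05
```

```text
t: 2.2
tool_pos: [0.5589, -0.1205, 0.0578]
tool_rot: [-1.983, -2.434, 0.002]
contact_force: [-5.3, 2.1, 7.7]
opening: 0.0003
grip_force: 3.9
t2.20 jig x -0.1477 y 0.0003 z 0.0578 F(feed,lat,z) 3.1 4.7 7.7 tool
 [[-0.202  0.979 -0.002]
 [ 0.979  0.202  0.   ]
 [ 0.001 -0.002 -1.   ]] open 0.0002901577766301596
shift [0.0017 0.0003 0.0078] turn [-0.002  -0.0006 -0.0057]
```

```bash
python3 -m jog '[[[0,0,0.002],[0,0,0]],[[0,0,0.004],[0,0,0]],[[0,0,0.006],[0,0,0]],[[0,0,0.008],[0,0,0]],[[0,0,0.009],[0,0,0]]]'; python3 go.py -0.146 0 0.05
```

```text
t: 2.7
tool_pos: [0.559, -0.1205, 0.05]
tool_rot: [-1.983, -2.435, 0.002]
contact_force: [-7.8, 1.6, 11.1]
opening: 0.0001
grip_force: 5.8
t2.70 jig x -0.1477 y 0.0002 z 0.0500 F(feed,lat,z) 3.2 7.3 11.1 tool
 [[-0.203  0.979 -0.002]
 [ 0.979  0.203  0.   ]
 [ 0.001 -0.002 -1.   ]] open 5.187747600102681e-05
shift [ 0.0017  0.0002 -0.    ] turn [-0.0023 -0.0005 -0.0055]
```

```bash
python3 -m jog '[[[0,-0.001,0.002],[0,0,0]],[[0.002,-0.001,0.003],[0,0,0]],[[0.005,-0.001,0.003],[0,0,0]],[[0.01,-0.001,0.003],[0,0,0]],[[0.015,-0.001,0.003],[0,0,0]]]'; python3 go.py -0.1 0 0.05
```

```text
t: 3.2
tool_pos: [0.5597, -0.1098, 0.0504]
tool_rot: [1.975, 2.426, -0.001]
contact_force: [0.6, -8.2, 11.5]
opening: 0.0001
grip_force: 5.7
t3.20 jig x -0.1374 y -0.0027 z 0.0504 F(feed,lat,z) -8.2 1.1 11.5 tool
 [[-0.203  0.979  0.01 ]
 [ 0.979  0.203 -0.009]
 [-0.01   0.008 -1.   ]] open 8.75705975170287e-05
shift [ 0.0374 -0.0029 -0.0001] turn [ 0.0079  0.0104 -0.0054]
```

```bash
python3 -m jog '[[[0.005,0,0.002],[0,0,0]],[[0.012,0,0.003],[0,0,0]],[[0.019,0,0.003],[0,0,0]],[[0.026,0,0.003],[0,0,0]],[[0.033,0,0.003],[0,0,0]]]'; python3 go.py -0.06 0 0.05
```

```text
t: 3.7
tool_pos: [0.5555, -0.0798, 0.05]
tool_rot: [1.971, 2.421, -0.002]
contact_force: [-0.1, -15.9, 17.8]
opening: -0.0003
grip_force: 10.9
t3.70 jig x -0.1071 y -0.0048 z 0.0500 F(feed,lat,z) -15.5 3.4 17.8 tool
 [[-0.203  0.979  0.015]
 [ 0.979  0.203 -0.014]
 [-0.016  0.012 -1.   ]] open -0.0002532910455887966
shift [ 0.0471 -0.005  -0.0008] turn [ 0.0117  0.0163 -0.005 ]
```

```bash
python3 -m jog '[[[0.008,-0.001,0],[0,0,0]],[[0.016,-0.002,0],[0,0,0]],[[0.024,-0.003,0],[0,0,0]],[[0.032,-0.003,0],[0,0,0]],[[0.04,-0.003,0],[0,0,0]]]'; python3 go.py -0.02 0 0.05; python3 - <<'E'
from station import optics
import cv2
s=optics.get_image("side")["image"][120:310,195:325]; cv2.imwrite("pics/mid.png",cv2.resize(s,None,fx=3,fy=3,interpolation=2))
E
```

```text
t: 4.2
tool_pos: [0.5453, -0.0398, 0.05]
tool_rot: [1.971, 2.421, 0.004]
contact_force: [3.1, -12.3, 17.7]
opening: 0.0001
grip_force: 10.0
t4.20 jig x -0.0659 y -0.0032 z 0.0500 F(feed,lat,z) -12.6 -0.5 17.7 tool
 [[-0.203  0.979  0.017]
 [ 0.979  0.203 -0.011]
 [-0.014  0.014 -1.   ]] open 7.900510711383e-05
shift [ 0.0459 -0.0034 -0.0007] turn [ 0.0143  0.0141 -0.0051]
```

View pics/mid.png

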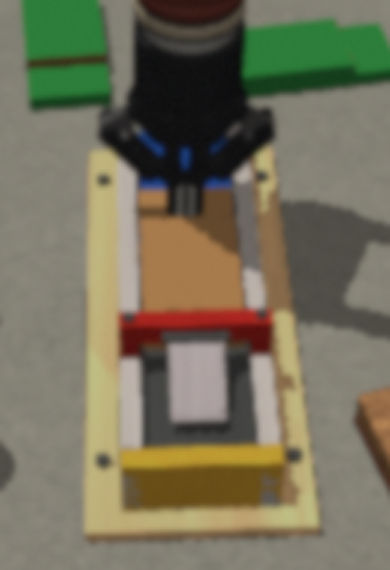

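The blank, at (190,250), is flat and pressed level, with the fingers on its ledge at (183,195). Its front is just at the bar, at row 315. Continuing to push.

```bash
python3 -m jog '[[[0.007,-0.001,0],[0,0,0]],[[0.014,-0.002,0],[0,0,0]],[[0.021,-0.002,0],[0,0,0]],[[0.028,-0.002,0],[0,0,0]],[[0.035,-0.002,0],[0,0,0]]]'; python3 go.py 0 0 0.05
```

```text
t: 4.75
tool_pos: [0.5365, -0.0057, 0.05]
tool_rot: [1.971, 2.421, 0.005]
contact_force: [3.1, -13.1, 18.7]
opening: 0.0003
grip_force: 10.3
t4.75 jig x -0.0307 y -0.0016 z 0.0500 F(feed,lat,z) -13.5 -0.3 18.7 tool
 [[-0.203  0.979  0.017]
 [ 0.979  0.203 -0.01 ]
 [-0.013  0.015 -1.   ]] open 0.00030393529495750755
shift [ 0.0307 -0.0018 -0.0004] turn [ 0.0147  0.0135 -0.0051]
```

Moving freely under the bar: blank x ≈ 0.013. Next is the leaf.

```bash
python3 -m jog '[[[0.007,0,0],[0,0,0]],[[0.014,0,0],[0,0,0]],[[0.021,0,0],[0,0,0]],[[0.028,0,0],[0,0,0]],[[0.035,0,0],[0,0,0]]]'; python3 go.py 0.036 0 0.05
```

```text
t: 5.25
tool_pos: [0.5304, 0.0262, 0.0502]
tool_rot: [1.967, 2.418, 0.0]
contact_force: [4.7, -23.2, 16.5]
opening: 0.0
grip_force: 15.7
t5.25 jig x 0.0018 y -0.0023 z 0.0502 F(feed,lat,z) -23.7 0.3 16.5 tool
 [[-0.203  0.979  0.019]
 [ 0.979  0.204 -0.015]
 [-0.019  0.016 -1.   ]] open 1.233835133896083e-05
shift [ 0.0342 -0.0025 -0.0005] turn [ 0.0157  0.019  -0.0043]
```

```bash
python3 -m jog '[[[0.006,0,0],[0,0,0]],[[0.012,-0.001,0],[0,0,0]],[[0.018,-0.001,0],[0,0,0]],[[0.024,-0.001,0],[0,0,0]],[[0.028,-0.001,0],[0,0,0]]]'; python3 go.py 0.036 0 0.05
```

```text
t: 5.75
tool_pos: [0.5236, 0.0546, 0.05]
tool_rot: [1.968, 2.42, 0.003]
contact_force: [5.1, -21.6, 18.7]
opening: 0.0004
grip_force: 16.2
t5.75 jig x 0.0310 y -0.0016 z 0.0500 F(feed,lat,z) -22.2 -0.5 18.7 tool
 [[-0.203  0.979  0.019]
 [ 0.979  0.204 -0.013]
 [-0.016  0.016 -1.   ]] open 0.000364902591905543
shift [ 0.005  -0.0016 -0.0001] turn [ 0.0158  0.0164 -0.0044]
```

```bash
python3 -m jog '[[[0.003,0,0],[0,0,0]],[[0.005,0,0],[0,0,0]],[[0.007,0,0],[0,0,0]],[[0.009,0,0],[0,0,0]]]'; python3 go.py 0.036 0 0.05
```

```text
t: 6.15
tool_pos: [0.5226, 0.0593, 0.0501]
tool_rot: [1.961, 2.416, -0.007]
contact_force: [7.6, -40.0, 15.0]
opening: 0.0004
grip_force: 21.7
t6.15 jig x 0.0358 y -0.0016 z 0.0501 F(feed,lat,z) -40.7 0.9 15.0 tool
 [[-0.205  0.979  0.021]
 [ 0.978  0.206 -0.022]
 [-0.026  0.015 -1.   ]] open 0.0004213827953355349
shift [ 0.0002 -0.0016  0.0001] turn [ 0.0155  0.0261 -0.0025]
```

The feed force jumped to 41 N and motion stopped, so the blank is against the stop. I'll relax the push, then lift clear.

```bash
python3 -m jog '[[[-0.004,0,0],[0,0,0]],[[-0.006,0,-0.002],[0,0,0]],[[-0.007,0,-0.005],[0,0,0]],[[-0.008,0,-0.01],[0,0,0]],[[-0.009,0,-0.018],[0,0,0]]]'; python3 go.py; python3 -m jog '[[[-0.01,0,-0.04],[0,0,0]],[[-0.03,0,-0.08],[0,0,0]],[[-0.07,0,-0.11],[0,0,0]],[[-0.11,0,-0.13],[0,0,0]],[[-0.15,0,-0.14],[0,0,0]]]'; python3 go.py;  python3 -m jog '[[[-0.05,0,0],[0,0,0]],[[-0.1,0,0],[0,0,0]],[[-0.15,0,0],[0,0,0]],[[-0.19,0,0],[0,0,0]],[[-0.19,0,0],[0,0,0]]]' ;python3 - <<'E'
from station import optics
import cv2,numpy as np
from h import *
import io,contextlib
from go import O,u,v
t=optics.get_image("top"); s=optics.get_image("side")
for n,d in(("top",t),("side",s)):
    for nm,x,z in(("step",.047,.06),("tail",.005,.05),("front",.155,.06)): print(n,nm,np.round(proj(d,np.r_[O+x*u,z])[0],1))
a=cv2.resize(t["image"][130:245,130:250],None,fx=4,fy=4,interpolation=2); b=cv2.resize(s["image"][150:300,210:310],(307,460),interpolation=2)
cv2.imwrite("pics/end.png",np.hstack([a,b]))
E
```

```text
t: 6.65
tool_pos: [0.5161, 0.0581, 0.0604]
tool_rot: [1.981, 2.432, -0.002]
contact_force: [1.1, -6.2, -3.5]
opening: -0.0
grip_force: 2.5
t6.65 jig x 0.0359 y 0.0051 z 0.0604 F(feed,lat,z) -6.3 0.2 -3.5 tool
 [[-0.202  0.979  0.003]
 [ 0.979  0.202 -0.004]
 [-0.005  0.002 -1.   ]] open -4.858368809343861e-05
t: 7.15
tool_pos: [0.5469, -0.0883, 0.204]
tool_rot: [1.98, 2.432, 0.004]
contact_force: [1.5, -0.3, 0.1]
opening: -0.0002
grip_force: 0.0
t7.15 jig x -0.1136 y 0.0053 z 0.2040 F(feed,lat,z) -0.6 -1.4 0.1 tool
 [[-0.203  0.979  0.006]
 [ 0.979  0.203 -0.002]
 [-0.003  0.005 -1.   ]] open -0.0001959375791629673
t: 7.65
tool_pos: [0.5839, -0.2774, 0.2002]
tool_rot: [1.989, 2.43, -0.002]
contact_force: [-0.6, -0.2, -0.3]
opening: 0.0002
grip_force: 0.0
t7.65 jig x -0.3063 y 0.0085 z 0.2002 F(feed,lat,z) -0.0 0.6 -0.3 tool
 [[-0.197  0.98   0.   ]
 [ 0.98   0.197 -0.002]
 [-0.002  0.    -1.   ]] open 0.00015717914743749715
top step [199.6 189.9]
top tail [218.7 186.4]
top front [150.7 200.4]
side step [260.4 226. ]
side tail [259.5 214.8]
side front [263.  267.9]
```

View pics/end.png

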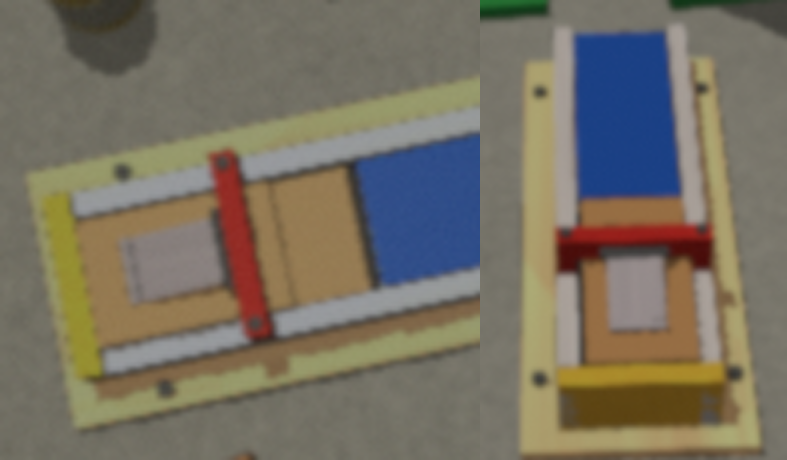

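The blank's front appears flush with the yellow stop at crop (88,285). It sits under the leaf, and the platen is up with a gap at about (365,225). I'll check the gap numerically.

```bash
python3 - <<'E'
from station import optics
from h import *
from go import O,u,v
from scipy.ndimage import map_coordinates as mc
d=optics.get_image("top"); im=d["image"].astype(float)
def prof(x0,x1,z,ys=(-.025,-.015,.015,.025)):
    xs=np.arange(x0,x1,.001); A=0
    for y in ys:
        q=proj(d,np.array([np.r_[O+x*u+y*v,z] for x in xs])); A=A+np.array([mc(im[...,c],[q[:,1],q[:,0]],order=1) for c in range(3)]).T/len(ys)
    for x,c in zip(xs,A): print(round(x*1000),c.astype(int),end="; ")
    print()
prof(-.012,.016,.048); prof(.146,.166,.059,(-.03,.03)); prof(.04,.056,.06)
E
```

```text
t7.75 jig x -0.3021 y 0.0078 z 0.2000 F(feed,lat,z) 0.7 1.1 0.4 tool
 [[-0.201  0.98  -0.   ]
 [ 0.98   0.201  0.001]
 [ 0.001 -0.    -1.   ]] open -7.862482135292042e-05
-12 [137  78  48]; -11 [137  78  48]; -10 [137  78  48]; -9 [137  78  48]; -8 [137  78  48]; -7 [136  78  49]; -6 [135  78  50]; -5 [131  78  52]; -4 [124  77  55]; -3 [114  75  57]; -2 [98 71 58]; -1 [82 66 59]; 0 [69 62 59]; 1 [58 59 60]; 2 [56 63 68]; 3 [56 70 79]; 4 [61 81 95]; 5 [ 67  94 112]; 6 [ 73 105 126]; 7 [ 77 112 136]; 8 [ 80 118 144]; 9 [ 81 121 147]; 10 [ 82 122 148]; 11 [ 82 122 149]; 12 [ 83 122 149]; 13 [ 83 123 149]; 14 [ 83 123 149]; 15 [ 82 123 149]; 
146 [ 80 121 148]; 147 [ 80 121 148]; 148 [ 80 120 148]; 149 [ 80 120 148]; 150 [ 79 120 147]; 151 [ 78 119 147]; 152 [ 75 119 145]; 153 [ 71 119 143]; 154 [ 66 121 143]; 155 [ 60 126 143]; 156 [ 55 131 144]; 157 [ 52 136 147]; 158 [ 50 140 148]; 159 [ 49 141 149]; 160 [ 49 142 150]; 161 [ 49 141 149]; 162 [ 48 141 149]; 163 [ 48 141 149]; 164 [ 48 141 149]; 165 [ 49 141 148]; 166 [ 51 140 148]; 
40 [ 82 122 149]; 41 [ 82 122 148]; 42 [ 81 121 147]; 43 [ 80 119 145]; 44 [ 77 115 140]; 45 [ 75 111 136]; 46 [ 74 110 134]; 47 [ 73 110 134]; 48 [ 75 113 138]; 49 [ 79 118 143]; 50 [ 81 121 146]; 51 [ 82 122 148]; 52 [ 82 123 149]; 53 [ 82 123 149]; 54 [ 82 123 149]; 55 [ 82 122 148];
```

The tail is at about +5 mm, the platen edge at -2 mm, the step at +47 mm, and there is no gap at the stop. The blank is home, so I'm handing in.

```bash
python3 -c "
from station import job
print(job.finish_job())"
```

```text
the job is handed in; nothing more can be done
None
```

I pressed and pushed the MDF blank home against the yellow stop, under the bar and leaf spring. The platen is back up and the arm is clear. I kept the arm away from the glue bottle, offcut and sanding block. I handed the job in, but no verdict came back.

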